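# Sort roll-end hubs with a go-pin gauge

### The arm

A 6-joint arm with a two-finger parallel gripper is mounted at the origin on the work surface. World frame = base frame: x ahead of the robot, y to its left, z up, the work surface at z = 0. Lengths are in mm, angles in rad, forces in N, time in s.
With the tool pointing down it reaches from about 325 to 775 mm from the base axis. Payload 9.3 kg.
Tool frame: the origin (TCP) lies at the very end of the fingers, on their centre line; the grasp point (between the pads) lies 19 mm behind it; z points along the fingers, y is the line along which they close (so a half turn about z gives the same grasp; the last joint's range is limited). The gripper opens to 85 mm and grips with 20 to 120 N. Pads are 22 mm wide; open, the fingers measure 114 mm over their backs; the gripper's body (76 mm by 85 mm) begins 54 mm behind the grasp point. The pads swing forward as they close: fully open they stand 13 mm farther back than shut.
Start: joints at [1.085, 0.259, 0.021, 1.334, 0, 1.418], TCP at [179.681, 519.819, 231.279] pointing down, gripper open.
Joint ranges: [-3.04, 3.04], [-0.91, 1.82], [-1.04, 1.36], [-1.92, 1.95], [-1.52, 1.45], [-3.14, 3.14]. Speed limits (rad/s): [2.22, 2.22, 2.79, 3.14, 3.14, 3.14].

### API

Orientations are given as a unit quaternion [x, y, z, w].
In Python, from station import arm gives the robot as it stands.
- The arm moves only by the tool apply_moves, never from a script. Its argument "rows" is a list of rows, each a list of 7 numbers: the turn, a rotation vector about the tool's x, y, z in degrees, then the shift along the tool's x, y, z in m, then the closure in counts, from 0 (fully open) to 255 (shut). A call has exactly 5 rows; each row is the pose to reach, as a shift and turn from the pose commanded when the call began, along the tool's axes at that moment; what a row does not reach only later rows make up. A row lasts 1/10 s, in which the tool goes at most 50 mm and 8.59 degrees, less where a joint would pass 70% of its speed; a pose out of reach is approached as far as the arm can. A call with a gripper value outside its range is refused whole. The fingers move at their own pace and stop on an object; "newtons" is the grip in N (left out, the last holds). Time passes only in rows, so rows that repeat a pose let the fingers close, or fill a call up. It gives the time, the measured TCP pose, the force, the opening and the grip force at its end, in the units of the state.
- arm.get_state(): the state, without advancing time (a new reading comes with each control period).
- arm.camera(name): name is "scene" or "top" or "wrist"; returns a dict with "img" (420x560x3 uint8, red, green, blue), "depth" (420x560 float32, mm along the optical axis (not along the pixel's ray), 0 where there is no reading), "mtx" (3x3 intrinsics, pixels), "R" (3x3) and "t" (3): a world point X has camera coordinates R X + t; the wrist camera has in their place "T_tool_cam" (4x4, takes a point from camera to tool coordinates, whose origin is the TCP and whose axes are the flange's). Camera axes: x right, y down, z forward; pixel columns grow to the right and rows downward; lengths in mm; the calibration is good to about 2 mm. A picture is of the moment at which its call begins: read the wrist's pose just before it.
- arm.hand_in(): hands the job in; it is judged then, once.
Trained networks look in a picture, given as the dict that the camera call returned (one of the last four; its "shot" number tells which), for a name from the list of things; names that differ only in an ending like _2 or _b are one class to them, and where a whole thing is asked for, a point or a joint stands for the part that bears it (a point fixed in the world has none). Each returns a list of dicts, best first, with "conf" (0 to 1); they miss things now and then, are a little off and sometimes report something else, mostly with a low value. They report only what shows in the picture. A call takes as long as a camera call. They do not tell look-alikes from the thing itself.
- arm.boxes_of(picture, query): "position" ([x, y, z] in mm, in the coordinates of the camera as it stood for that picture, good to about 4 mm: the middle of the surface that is visible of it).
The state is a dict: "t": time; "joints": joint angles; "joint_velocities": joint speeds; "joint_efforts": joint torques, N m; "ee_pos": TCP position; "ee_rot": TCP orientation; "ft_force": force on the tool from outside, world axes, zero at the start; "moment": the same for the moment, N m; "gripper_width": opening from 0.0 (shut) to 1.0 (fully open); "grip_force": force on a finger pad.
Only numpy, scipy, OpenCV 4.12 (cv2) and the standard library are available. Lean on these libraries where they do the work, as an engineer would, in place of code of your own. Each camera call takes 0.05 s, during which the arm holds its last target. There are 200 camera calls.

### The job

Take the green-handled go-pin gauge from its stand and try it gently in the grey roll-end hubs on the green sprung table to find the one hub whose bore lets the pin go fully home; leave the gauge standing fully home in that hub, where the hub is. Put the two hubs that do not pass upright in the red reject tray, flat on its floor, and leave everything else on the bench alone.

Things in the scene. Friction and masses are not known exactly. Their poses are not given: they have to be found in the camera images.
- gauge: go-pin gauge, 0.13 to 0.21 kg, upright in the stand, collar on its top. Origin: centre of the pin's nose (lowest point), z up to the handle. Steel pin 14 mm across, 40 mm long, nose chamfered 45 degrees (8 mm across at the tip); 40 to 46 mm up a steel collar 30 mm across; 46 to 100 mm up a square green handle 20 x 20 mm, sides facing local x, y
- gauge_collar (a point): point on the gauge's axis at the collar's underside, 40 mm above the nose
- stand: aluminium gauge stand, fixed: eight-sided post 64 mm across and 45 mm tall on an 80 mm square foot; hole on its axis 17 mm wide, from the top down to 5 mm above the table. Origin: centre of its underside
- mat: sprung gauging table, fixed, 200 (local x) x 360 (local y) mm: a dark base with a green top plate whose surface is 20 mm above the bench. Under some 6 to 10 N of push the plate starts to sink (1.5 N per mm), after 7 mm it is solid. The hubs stand on it roughly along its local y, about 130 mm apart. Origin: centre of the base's underside, on the bench
- tray: red open reject tray, fixed, outside 250 (local x) x 140 (local y) mm, walls 5 mm thick and 28 mm tall, floor 5 mm thick. Origin: centre of its underside. It holds two hubs side by side along local x (for instance at 58 mm either side of the centre)
- hub_a: roll-end hub, 0.3 to 0.4 kg, one of three alike; origin: centre of its underside, z up. Black round flange 80 mm across, 8 mm thick; on it a grey eight-sided barrel, 56 mm across flats (facing local x, y and diagonals), to 50 mm height: grip its flats. In the top (6 mm thick), a 20 mm hole on the axis. Exactly one hub of the three is good, a different one each time
- hub_a_mouth (a point): centre of hub_a's top, on its axis, 50 mm above its underside. Good hub: the gauge goes in until its collar sits on this top
- hub_b: hub, outside exactly like hub_a. Inside each hub a captive brass bush, 8 to 42 mm above the underside, floats sideways up to 4.5 mm, so its bore is not exactly on the hub's axis. Bore: 15.6 mm wide; full depth in the good hub, in the two bad ones only 11.6 mm wide below 26 mm
- hub_b_mouth (a point): centre of hub_b's top, on its axis, 50 mm above its underside. Bad hub: the gauge stops with its collar 10 to 16 mm above this top
- hub_c: hub, outside exactly like hub_a. Pressing the gauge into a hub with more than 25 N spoils it: stop at a few newtons
- hub_c_mouth (a point): centre of hub_c's top, on its axis, 50 mm above its underside. If the gauge's nose lands beside the bush's bore it stops with the collar about 32 mm above the top: shift a few mm sideways, staying within 3 mm of the hub's axis, and try again
- tape_roll: cardboard-brown tape core ring, 90 mm across, 24 mm tall; a bystander, not to be shifted; origin at its underside
- marker: blue marker pen lying, 130 mm long; a bystander, not to be shifted; origin at its underside
- tape_measure: yellow and black tape measure, 70 x 45 x 60 mm; a bystander, not to be shifted; origin at its underside
- spray: white bottle with a blue band, 60 mm across, 160 mm tall; a bystander, not to be shifted; origin at its underside
- pot: small white pot, 70 mm across, 50 mm tall; a bystander, not to be shifted; origin at its underside
There are look-alikes about, which are no part of the job. Leave any pink look-alike of the hub_c alone.

How it is judged (in metres and radians):
On the way, in this order (a step that is already met when the one before it is completed fails the run):
1. the gauge has been lifted out of its stand (height (world z) of gauge above 0.055 m), for 0.1 s.
2. the gauge has gone fully home in a hub: collar within 3 mm of the hub's top, upright in it (((z of gauge_collar in the frame of hub_a_mouth between -0.003 and 0.003 m and horizontal distance between gauge_collar and hub_a_mouth below 0.007 m and angle between the z axis of gauge and the z axis of hub_a, either way round below 0.08 rad) or (z of gauge_collar in the frame of hub_b_mouth between -0.003 and 0.003 m and horizontal distance between gauge_collar and hub_b_mouth below 0.007 m and angle between the z axis of gauge and the z axis of hub_b, either way round below 0.08 rad) or (z of gauge_collar in the frame of hub_c_mouth between -0.003 and 0.003 m and horizontal distance between gauge_collar and hub_c_mouth below 0.007 m and angle between the z axis of gauge and the z axis of hub_c, either way round below 0.08 rad))), for 0.2 s.
At the end, for the whole second after the job is handed in: Gauge in the passing hub, collar within 3 mm of its top, 7 mm of its axis, 0.08 rad; that hub upright (0.08 rad) on the green table within 50 mm of its start. The other two upright (0.12 rad) on the red tray's floor, within 95 mm (tray x) and 45 mm (tray y) of its centre. All at rest (((z of gauge_collar in the frame of hub_a_mouth between -0.003 and 0.003 m and horizontal distance between gauge_collar and hub_a_mouth below 0.007 m and angle between the z axis of gauge and the z axis of hub_a, either way round below 0.08 rad and z of hub_a in the frame of mat below 0.024 m and angle between hub_a's own z axis and vertical below 0.08 rad and distance of hub_a from where it was at the start of the episode below 0.05 m and linear speed of each of hub_a, hub_b, hub_c below 0.02 m/s and angle between each of hub_b, hub_c's own z axis and vertical below 0.12 rad and z of each of hub_b, hub_c in the frame of tray below 0.012 m and x of hub_b in the frame of tray between -0.095 and 0.095 m and y of hub_b in the frame of tray between -0.045 and 0.045 m and x of hub_c in the frame of tray between -0.095 and 0.095 m and y of hub_c in the frame of tray between -0.045 and 0.045 m) or (z of gauge_collar in the frame of hub_b_mouth between -0.003 and 0.003 m and horizontal distance between gauge_collar and hub_b_mouth below 0.007 m and angle between the z axis of gauge and the z axis of hub_b, either way round below 0.08 rad and z of hub_b in the frame of mat below 0.024 m and angle between hub_b's own z axis and vertical below 0.08 rad and distance of hub_b from where it was at the start of the episode below 0.05 m and linear speed of each of hub_b, hub_a, hub_c below 0.02 m/s and angle between each of hub_a, hub_c's own z axis and vertical below 0.12 rad and z of each of hub_a, hub_c in the frame of tray below 0.012 m and x of hub_a in the frame of tray between -0.095 and 0.095 m and y of hub_a in the frame of tray between -0.045 and 0.045 m and x of hub_c in the frame of tray between -0.095 and 0.095 m and y of hub_c in the frame of tray between -0.045 and 0.045 m) or (z of gauge_collar in the frame of hub_c_mouth between -0.003 and 0.003 m and horizontal distance between gauge_collar and hub_c_mouth below 0.007 m and angle between the z axis of gauge and the z axis of hub_c, either way round below 0.08 rad and z of hub_c in the frame of mat below 0.024 m and angle between hub_c's own z axis and vertical below 0.08 rad and distance of hub_c from where it was at the start of the episode below 0.05 m and linear speed of each of hub_c, hub_a, hub_b below 0.02 m/s and angle between each of hub_a, hub_b's own z axis and vertical below 0.12 rad and z of each of hub_a, hub_b in the frame of tray below 0.012 m and x of hub_a in the frame of tray between -0.095 and 0.095 m and y of hub_a in the frame of tray between -0.045 and 0.045 m and x of hub_b in the frame of tray between -0.095 and 0.095 m and y of hub_b in the frame of tray between -0.045 and 0.045 m)) and linear speed of gauge below 0.02 m/s); the robot touches nothing.
It fails at once if a hub pressed onto the sprung table with more than 30 N (its weight included) while the gauge is over it ((contact force between hub_a and mat above 30 N and horizontal distance between gauge_collar and hub_a_mouth below 0.03 m) or (contact force between hub_b and mat above 30 N and horizontal distance between gauge_collar and hub_b_mouth below 0.03 m) or (contact force between hub_c and mat above 30 N and horizontal distance between gauge_collar and hub_c_mouth below 0.03 m)).
It fails at once if a bystander shifted by more than 40 mm (distance of any of tape_roll, marker, tape_measure, spray, pot from where it was at the start of the episode above 0.04 m).
It also fails if it takes over 72 s, if anything falls off the work surface, if the arm or the gripper's body presses on something with over 40 N, if the wrist force passes 120 N, or if a joint passes its speed limit or range.

## Working session

There is one attempt and no reset: what is moved stays moved. The work goes in short steps, Python scripts to look and compute and a tool call to move; the robot and the scene stay as the last step left them, time stands still between calls to the robot, and variables do not carry over. Pictures are saved under pics/ and viewed, at most 10 in all, crops included, and the job is handed in when it is done.

Besides the shell and the picture viewer there is one more tool, called after "Emit:" by a JSON object that holds its "api" and its "payload", one argument or row to a line. apply_moves: Moves the arm, as the interface text tells. Its arguments: {"type":"object","properties":{"rows":{"type":"array","items":{"type":"array","items":{"type":"number"}}},"newtons":{"type":"number"}},"required":["rows"]}

```bash
ls; mkdir -p pics; cat > h.py <<'E'
import numpy as np, cv2
from scipy.spatial.transform import Rotation as Ro
from station import arm
def w(c,p):
    return c["R"].T@(np.asarray(p)-c["t"])
def cloud(c):
    d=c["depth"];h,wd=d.shape;u,v=np.meshgrid(np.arange(wd),np.arange(h));K=c["mtx"]
    P=np.stack([(u-K[0,2])/K[0,0]*d,(v-K[1,2])/K[1,1]*d,d],-1)
    if "R" in c: return (P-c["t"])@c["R"]
    return P
E
python3 - <<'E'
from h import *
print(arm.get_state())
a=arm.camera("scene");b=arm.camera("top")
for n,c in(("scene",a),("top",b)):
    cv2.imwrite(f"pics/{n}0.png",c["img"][:,:,::-1])
    np.savez(f"{n}0.npz",**{k:v for k,v in c.items()})
    for q in["gauge","stand","mat","tray","hub_a","tape_roll","spray","pot"]:
        print(n,q,[(round(r["conf"],2),w(c,r["position"]).round()) for r in arm.boxes_of(c,q)])
E
```

```text
pics
{'t': 0.0, 'joints': array([ 1.08541854e+00,  2.59185322e-01,  2.07526793e-02,  1.33366650e+00,
       -6.49003053e-06,  1.41819938e+00]), 'joint_velocities': array([-5.70607386e-05,  8.70998050e-05, -1.63759384e-04, -2.79960763e-04,
       -3.20660044e-04, -7.70495565e-04]), 'joint_efforts': array([-1.86730293e-03, -5.55641341e+01,  3.44528389e+01,  1.36095958e-02,
       -2.64354367e-04,  4.27547235e-06]), 'ee_pos': array([179.54602687, 519.58031973, 230.66631052]), 'ee_rot': array([ 1.65623673e-01,  9.86188813e-01, -6.19561820e-04, -2.01202756e-04]), 'ft_force': array([0.24138973, 0.06066652, 0.35088527]), 'moment': array([ 0.00543946,  0.00933438, -0.00838768]), 'grip_force': 0.0, 'gripper_width': 1.001134591082459}
scene gauge [(0.75, array([490., 320.,  80.])), (0.42, array([352., 184.,  39.]))]
scene stand [(0.92, array([509., 328.,  22.])), (0.33, array([633., 175.,  49.]))]
scene mat [(0.82, array([626.,  74.,  20.])), (0.21, array([696., 374.,  23.]))]
scene tray [(0.95, array([ 486., -357.,    5.])), (0.54, array([366., -57.,   8.]))]
scene hub_a [(0.97, array([629., 180.,  53.])), (0.93, array([782., 233.,  24.])), (0.83, array([590., -77.,  52.])), (0.73, array([607.,  43.,  51.]))]
scene tape_roll [(0.83, array([698., 378.,  25.]))]
scene spray []
scene pot [(0.75, array([349., 181.,  36.]))]
top gauge [(0.6, array([481., 308.,  95.]))]
top stand [(0.83, array([483., 300.,  32.]))]
top mat [(0.83, array([570.,  35.,  19.])), (0.18, array([583.,  31.,  68.]))]
top tray [(0.59, array([ 479., -357.,    7.])), (0.41, array([580., 465., 112.])), (0.39, array([483., 308.,  96.]))]
top hub_a [(0.76, array([569., -85.,  65.])), (0.74, array([585.,  30.,  68.])), (0.66, array([604., 155.,  71.])), (0.66, array([757., 212.,  43.]))]
top tape_roll [(0.75, array([691., 371.,  24.]))]
top spray [(0.63, array([581., 469., 109.])), (0.42, array([357., -56.,  14.]))]
top pot [(0.86, array([351., 183.,  27.]))]
```

View pics/scene0.png

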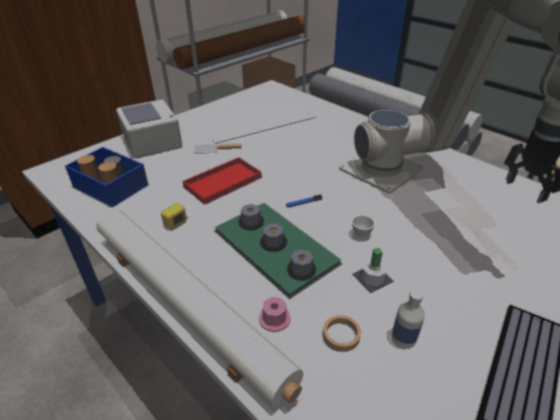

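View pics/top0.png

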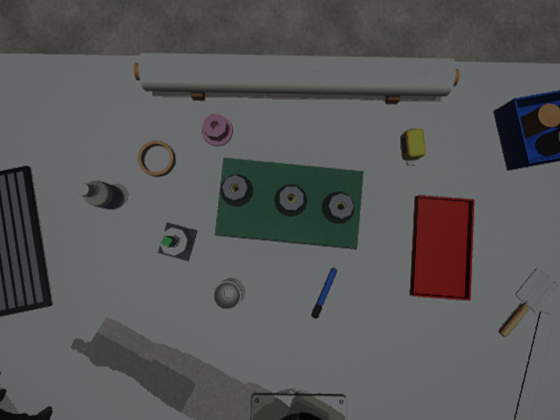

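```bash
python3 - <<'E'
from h import *
for n in("scene","top"):
    c=dict(np.load(n+"0.npz"));P=cloud(c);I=c["img"].astype(int);r,g,b=I[...,0],I[...,1],I[...,2]
    hsv=cv2.cvtColor(c["img"],cv2.COLOR_RGB2HSV)
    print(n,c["R"].round(3).tolist(),c["t"],c["mtx"].round(1).tolist())
    def rep(nm,m):
        Q=P[m];
        if len(Q)<5: print(nm,len(Q));return
        rc=cv2.minAreaRect(Q[:,:2].astype(np.float32))
        print(nm,len(Q),np.median(Q,0).round(1),"rect",np.round(rc[0],1),np.round(rc[1],1),round(rc[2],1),"z",np.percentile(Q[:,2],[5,50,95]).round(1))
    d=c["depth"]>0
    X,Y,Z=P[...,0],P[...,1],P[...,2]
    near=lambda x,y,R:(np.hypot(X-x,Y-y)<R)&d
    for (x,y) in((625,178),(605,40),(590,-85)):
        m=near(x,y,55); zz=Z[m&(Z>40)]; z0=np.median(zz)
        rep(f"hubtop{x}",near(x,y,45)&(abs(Z-z0)<4))
    m=near(485,310,60); rep("handle",m&(Z>85)); rep("stand",m&(abs(Z-45)<6))
    rep("tray",near(480,-357,170)&(Z>20)&(Z<40)&(r>g+40))
    rep("mat",near(590,40,230)&(g>r+25)&(g>b+10)&(abs(Z-20)<8))
E
```

```text
scene [[-0.708, 0.706, -0.002], [0.446, 0.445, -0.777], [-0.548, -0.551, -0.63]] [ 366.22787351 -190.28483061 1607.76872478] [[423.4, 0.0, 284.1], [0.0, 423.4, 218.2], [0.0, 0.0, 1.0]]
hubtop625 246 [616.8 167.1  68.6] rect [614.2 165. ] [58.9 56.3] 20.3 z [64.9 68.6 70.8]
hubtop605 202 [594.5  30.7  68.5] rect [593.5  31.1] [56.1 52.4] 46.8 z [64.  68.5 70.5]
hubtop590 164 [578.6 -86.9  68. ] rect [575.7 -88.1] [57.3 55.9] 19.3 z [63.4 68.  70.1]
handle 92 [488.5 316.7 100.7] rect [485.3 313.2] [24.8 20.5] 61.5 z [ 86.6 100.7 105. ]
stand 280 [494.6 321.   44.1] rect [485.2 313.2] [65.3 63.1] 30.6 z [40.7 44.1 48.6]
tray 336 [ 502.2 -343.    25.2] rect [ 481.9 -349.9] [150.6 251.8] 86.7 z [21.  25.2 28.9]
mat 3256 [618.5  64.7  19.1] rect [588.7  32.4] [351.9 191.5] 85.2 z [16.3 19.1 21.7]
top [[0.017, -1.0, 0.003], [-0.997, -0.017, -0.078], [0.078, -0.001, -0.997]] [ 48.97105458 554.66990919 959.03954881] [[393.8, 0.0, 277.7], [0.0, 393.8, 214.1], [0.0, 0.0, 1.0]]
hubtop625 379 [613.  165.5  69.8] rect [612.2 164.6] [54.1 55.7] 64.2 z [66.9 69.8 72.1]
hubtop605 374 [590.2  29.8  69.7] rect [589.7  29.5] [50.6 56. ] 46.0 z [67.  69.7 72.1]
hubtop590 388 [572.4 -89.   69.6] rect [573.1 -89.9] [54.  55.7] 26.7 z [66.9 69.6 72.2]
handle 100 [481.7 308.7 103.8] rect [481.3 310.8] [20.5 20.1] 60.2 z [ 91.1 103.8 107.3]
stand 438 [480.3 305.6  44.9] rect [481.2 311.1] [64.1 64. ] 75.6 z [41.5 44.9 48.3]
tray 533 [ 478.1 -356.6   27.2] rect [ 479.4 -351.9] [140.7 248.3] 86.7 z [23.9 27.2 30.1]
mat 4936 [553.5  57.8  19.7] rect [584.9  29.5] [350.7 189.7] 85.3 z [16.8 19.7 22.6]
```

The top view shows the green-handled gauge in its stand at (168,241) and three grey hubs on the green mat at (235,188), (291,199) and (341,206). The pink look-alike at (217,128) is off the mat, so I'll leave it alone. The red tray is at (442,247).

```bash
cat >> h.py <<'E'
def go(p,yaw=None,cur=None,s=None):
    """delta for down-pointing tool: p world mm; yaw=deg of tool y in world (mod 180). returns turn(deg, about tool z), shift m"""
    s=s or arm.get_state();R=Ro.from_quat(s["ee_rot"]).as_matrix();pos=s["ee_pos"] if cur is None else np.array(cur,float)
    y0=np.degrees(np.arctan2(R[1,1],R[0,1]));dz=0
    if yaw is not None: dz=-(((yaw-y0)+90)%180-90)
    v=np.array([0,0,-1.]);rv=np.cross(R[:,2],v)   # tilt error
    # ideal level axes
    th=np.radians(y0);X=np.array([-np.sin(-th)*-1,0,0]);Y=np.array([np.cos(th),np.sin(th),0]);Z=v;X=np.cross(Y,Z)
    d=np.array(p,float)-pos
    print("yaw",round(y0,2),"turn",round(dz,2),"shift mm",np.round([X@d,Y@d,Z@d],2),"tilt deg",np.degrees(R.T@rv).round(2))
def wristcloud(c,s):
    P=cloud(c);T=c["T_tool_cam"];R=Ro.from_quat(s["ee_rot"]).as_matrix()
    return (P@T[:3,:3].T+T[:3,3])@R.T+s["ee_pos"]
def st():
    s=arm.get_state();print("t",round(s["t"],2),"pos",s["ee_pos"].round(2),"f",s["ft_force"].round(1),"w",round(s["gripper_width"],3),"g",round(s["grip_force"],1),"j",s["joints"].round(2));return s
E
python3 - <<'E'
from h import *
s=st();c=arm.camera("wrist");print(c["T_tool_cam"].round(3),c["mtx"].round(0))
go([585,30,300],80)
E
```

```text
t 0.9 pos [179.66 519.82 231.29] f [ 0.6 -0.1  0.9] w 1.003 g 0.0 j [1.09 0.26 0.02 1.33 0.   1.42]
[[   0.      -0.952   -0.305   77.508]
 [   1.       0.       0.      -0.64 ]
 [  -0.      -0.305    0.952 -141.945]
 [   0.       0.       0.       1.   ]] [[342.   0. 281.]
 [  0. 342. 213.]
 [  0.   0.   1.]]
yaw 70.93 turn -9.07 shift mm [-543.1  -330.51  -68.69] tilt deg [0. 0. 0.]
```

```bash
python3 - <<'E'
from h import *
go([550,35,205],80)
E
```

```text
yaw 70.93 turn -9.07 shift mm [-508.39 -337.22   26.31] tilt deg [0. 0. 0.]
```

Emit:
{"api": "apply_moves", "payload": {
  "rows": [
    [0, 0, 0, -0.17, -0.112, 0.009, 0],
    [0, 0, 0, -0.17, -0.112, 0.009, 0],
    [0, 0, 0, -0.17, -0.112, 0.009, 0],
    [0, 0, 0, -0.17, -0.112, 0.009, 0],
    [0, 0, 0, -0.17, -0.112, 0.009, 0]
  ]
}}

```text
t: 1.45
ee_pos: [306.3, 354.9, 222.2]
ee_rot: [0.168, 0.986, -0.0, 0.0]
ft_force: [-1.1, 0.6, 0.1]
gripper_width: 1.004
grip_force: 0.0
```

Emit:
{"api": "apply_moves", "payload": {
  "rows": [
    [0, 0, 0, -0.17, -0.112, 0.009, 0],
    [0, 0, 0, -0.17, -0.112, 0.009, 0],
    [0, 0, 0, -0.17, -0.112, 0.009, 0],
    [0, 0, 0, -0.17, -0.112, 0.009, 0],
    [0, 0, 0, -0.17, -0.112, 0.009, 0]
  ]
}}

```text
t: 1.95
ee_pos: [430.6, 193.7, 212.9]
ee_rot: [0.168, 0.986, -0.0, 0.0]
ft_force: [-0.4, -0.5, 0.3]
gripper_width: 1.003
grip_force: 0.0
```

Emit:
{"api": "apply_moves", "payload": {
  "rows": [
    [0, 0, 0, -0.168, -0.112, 0.009, 0],
    [0, 0, 0, -0.168, -0.112, 0.009, 0],
    [0, 0, 0, -0.168, -0.112, 0.009, 0],
    [0, 0, 0, -0.168, -0.112, 0.009, 0],
    [0, 0, 0, -0.168, -0.112, 0.009, 0]
  ]
}}

```text
t: 2.45
ee_pos: [552.8, 33.0, 203.1]
ee_rot: [0.167, 0.986, -0.0, -0.0]
ft_force: [-0.1, 0.1, -0.5]
gripper_width: 1.001
grip_force: 0.0
```

```bash
python3 - <<'E'
from h import *
s=st();c=arm.camera("wrist");P=wristcloud(c,s)
cv2.imwrite("pics/w1.png",c["img"][:,:,::-1]); np.savez("w1.npz",P=P,**{k:v for k,v in c.items()})
X,Y,Z=P[...,0],P[...,1],P[...,2]
for (x,y) in((612,165),(590,30),(573,-89)):
    m=(np.hypot(X-x,Y-y)<40)&(Z>62)&(Z<78)&(c["depth"]>0)
    Q=P[m];h=cv2.convexHull(Q[:,:2].astype(np.float32))[:,0]
    # octagon fit: min support-width over directions
    best=None
    ctr=Q[:,:2].mean(0)
    for a in np.arange(0,45,.5):
        ws=[];cc=[]
        for k in range(4):
            n=np.array([np.cos(np.radians(a+45*k)),np.sin(np.radians(a+45*k))]);p=Q[:,:2]@n
            lo,hi=np.percentile(p,[.3,99.7]);ws.append(hi-lo);cc.append((hi+lo)/2)
        if best is None or np.sum(ws)<best[0]:
            N=np.array([[np.cos(np.radians(a+45*k)),np.sin(np.radians(a+45*k))] for k in range(4)])
            best=(np.sum(ws),a,np.round(ws,1),np.linalg.lstsq(N,np.array(cc),rcond=None)[0].round(1))
    print((x,y),m.sum(),np.median(Q[:,2]).round(1),best)
E
```

```text
t 2.45 pos [552.78  33.05 203.13] f [-0.1  0.1 -0.5] w 1.001 g 0.0 j [-0.09  0.27 -0.03  1.27 -0.    0.25]
(612, 165) 3359 69.2 (np.float64(223.5197956626167), np.float64(20.0), array([56.1, 56.2, 55.6, 55.7]), array([613.2, 162.8]))
(590, 30) 2980 69.2 (np.float64(222.482130770325), np.float64(44.0), array([55.5, 55.3, 55.8, 55.9]), array([590.6,  27.9]))
(573, -89) 2367 69.2 (np.float64(216.67968685675748), np.float64(24.5), array([55.1, 55.9, 56.1, 49.6]), array([573. , -89.8]))
```

View pics/w1.png

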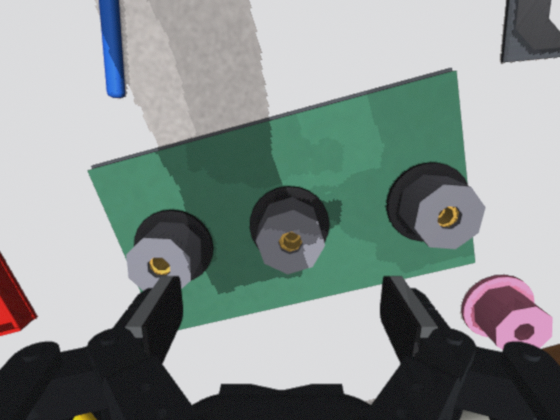

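The wrist view shows the three grey hubs on the green plate at (156,265), (290,240) and (447,215). The pink one, off the plate at (525,330), isn't one of them. The grey, black-flanged ones fit the description. I'll confirm with an enlarged crop and estimate where each brass bore lies.

```bash
python3 - <<'E'
from h import *
from scipy.optimize import least_squares
c=dict(np.load("w1.npz"));P=c["P"];K=c["mtx"];I=c["img"].astype(int)
ims=[]
s=arm.get_state();R=Ro.from_quat(s["ee_rot"]).as_matrix();T=c["T_tool_cam"]
Rw=R@T[:3,:3];o=R@T[:3,3]+s["ee_pos"]
u,v=np.meshgrid(np.arange(560),np.arange(420))
D=np.stack([(u-K[0,2])/K[0,0],(v-K[1,2])/K[1,1],np.ones_like(u)],-1)@Rw.T
pl=lambda z:o+D*((z-o[2])/D[...,2])[...,None]
hsv=cv2.cvtColor(c["img"],cv2.COLOR_RGB2HSV)
for (n,x,y) in(("L",613.2,162.8),("M",590.6,27.9),("R",573,-89.8)):
    A=pl(69.3);B=pl(61.3)
    hole=np.hypot(A[...,0]-x,A[...,1]-y)<9
    Z=P[...,2]
    brasstop=hole&(abs(Z-61.3)<2.5); deep=hole&(Z<56)&(c["depth"]>0)
    bt=B[brasstop][:,:2];dp=B[deep][:,:2]
    # centre: maximise separation
    best=max(((np.sum(np.hypot(*(dp-[cx,cy]).T)<7.8)+np.sum(np.hypot(*(bt-[cx,cy]).T)>7.8),cx,cy) for cx in np.arange(x-5,x+5.1,.25) for cy in np.arange(y-5,y+5.1,.25)))
    al=[(cx,cy) for cx in np.arange(x-5,x+5.1,.25) for cy in np.arange(y-5,y+5.1,.25) if np.sum(np.hypot(*(dp-[cx,cy]).T)<7.8)+np.sum(np.hypot(*(bt-[cx,cy]).T)>7.8)>=best[0]-1]
    print(n,brasstop.sum(),deep.sum(),best[0],np.mean(al,0).round(1)-[x,y],np.std(al,0).round(1), "deep z",np.percentile(Z[deep],[2,50,98]).round(0) if deep.any() else None)
    uu,vv=int(u[hole].mean()),int(v[hole].mean())
    ims.append(cv2.resize(c["img"][vv-22:vv+22,uu-22:uu+22],(264,264),interpolation=cv2.INTER_CUBIC))
cv2.imwrite("pics/w1c.png",np.hstack(ims)[:,:,::-1])
go([481,311,200],60)
E
```

```text
L 122 112 234 [-2.6 -0.5] [0.4 0.3] deep z [44. 50. 56.]
M 92 139 231 [-0.9  3.3] [0.2 0.2] deep z [35. 46. 55.]
R 123 84 207 [-2.   2.9] [0.3 0.3] deep z [44. 52. 56.]
yaw 70.76 turn 10.76 shift mm [157.48 237.66   3.32] tilt deg [-0.02 -0.06 -0.  ]
```

View pics/w1c.png

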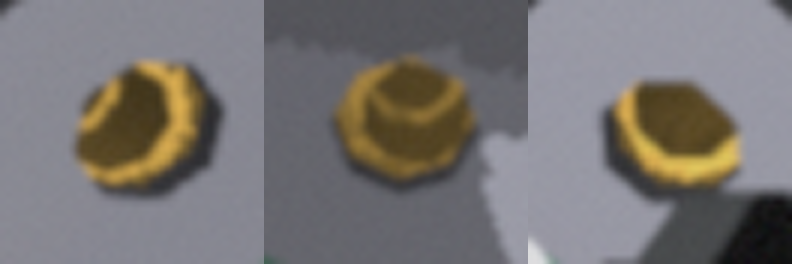

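M and L show a brass ledge inside the bore, and R (image 156,265) shows none, so R is the likeliest good hub. I'll fetch the gauge.

Emit:
{"api": "apply_moves", "payload": {
  "rows": [
    [0, 0, 0, 0.08, 0.12, 0, 0],
    [0, 0, 0, 0.08, 0.12, 0, 0],
    [0, 0, 0, 0.08, 0.12, 0, 0],
    [0, 0, 0, 0.08, 0.12, 0, 0],
    [0, 0, 0, 0.08, 0.12, 0, 0]
  ]
}}

```text
t: 3.0
ee_pos: [512.4, 178.1, 204.6]
ee_rot: [0.164, 0.987, 0.0, 0.0]
ft_force: [-0.0, -0.7, -0.6]
gripper_width: 0.999
grip_force: 0.0
```

Emit:
{"api": "apply_moves", "payload": {
  "rows": [
    [0, 0, 5, 0.077, 0.117, 0.003, 0],
    [0, 0, 10.8, 0.077, 0.117, 0.003, 0],
    [0, 0, 10.8, 0.077, 0.117, 0.003, 0],
    [0, 0, 10.8, 0.077, 0.117, 0.003, 0],
    [0, 0, 10.8, 0.077, 0.117, 0.003, 0]
  ]
}}

```text
t: 3.5
ee_pos: [478.7, 311.8, 201.1]
ee_rot: [0.257, 0.966, -0.0, -0.0]
ft_force: [0.5, -0.2, 0.0]
gripper_width: 1.004
grip_force: 0.0
```

```bash
python3 - <<'E'
from h import *
s=st();c=arm.camera("wrist");P=wristcloud(c,s)
Z=P[...,2];m=(np.hypot(P[...,0]-481,P[...,1]-311)<50)&(c["depth"]>0)
for lo,hi in((98,112),(38,48)):
    Q=P[m&(Z>lo)&(Z<hi)];rc=cv2.minAreaRect(Q[:,:2].astype(np.float32));print(len(Q),np.median(Q,0).round(1),rc)
go([481,311,66],60)
E
```

```text
t 3.5 pos [478.74 311.82 201.14] f [ 0.5 -0.2  0. ] w 1.004 g 0.0 j [ 0.43  0.31  0.01  1.28 -0.    0.95]
720 [482.2 311.6 104.1] ((482.8990478515625, 311.1108093261719), (19.976369857788086, 19.668560028076172), 60.6704216003418)
2753 [475.4 317.9  44.2] ((483.234130859375, 310.7712707519531), (64.2090072631836, 64.28562927246094), 75.67876434326172)
yaw 60.14 turn 0.14 shift mm [ -1.69   0.87 135.25] tilt deg [-0.02  0.01  0.  ]
```

Emit:
{"api": "apply_moves", "payload": {
  "rows": [
    [0, 0, 0, -0.004, 0.001, 0.045, 0],
    [0, 0, 0, -0.004, 0.001, 0.09, 0],
    [0, 0, 0, -0.004, 0.001, 0.12, 0],
    [0, 0, 0, -0.004, 0.001, 0.135, 60],
    [0, 0, 0, -0.004, 0.001, 0.135, 120]
  ],
  "newtons": 40
}}

```text
t: 4.05
ee_pos: [482.4, 308.3, 64.2]
ee_rot: [0.259, 0.966, -0.001, -0.002]
ft_force: [0.2, 0.3, -0.8]
gripper_width: 0.693
grip_force: 0.0
```

Emit:
{"api": "apply_moves", "payload": {
  "rows": [
    [0, 0, 0, 0, 0, 0, 255],
    [0, 0, 0, 0, 0, 0, 255],
    [0, 0, 0, 0, 0, 0, 255],
    [0, 0, 0, 0, 0, 0, 255],
    [0, 0, 0, 0, 0, 0, 255]
  ]
}}

```text
t: 4.55
ee_pos: [484.0, 310.4, 67.8]
ee_rot: [0.258, 0.966, 0.001, 0.001]
ft_force: [1.4, -2.2, 6.8]
gripper_width: 0.228
grip_force: 41.5
```

```bash
python3 - <<'E'
from h import *
s=st();go([573-1.4,-89.8+2.1,145],60); go([573-1.4,-89.8+2.1,145],90)
E
```

```text
t 4.55 pos [483.98 310.45  67.76] f [ 1.4 -2.2  6.8] w 0.228 g 41.5 j [ 0.42  0.39 -0.21  0.96 -0.    0.95]
yaw 60.12 turn 0.12 shift mm [-274.31 -301.58  -77.24] tilt deg [0.1  0.13 0.  ]
yaw 60.12 turn -29.88 shift mm [-274.31 -301.58  -77.24] tilt deg [0.1  0.13 0.  ]
```

Emit:
{"api": "apply_moves", "payload": {
  "rows": [
    [0, 0, 0, 0, 0, -0.03, 255],
    [0, 0, 0, 0, 0, -0.07, 255],
    [0, 0, 0, 0, 0, -0.1, 255],
    [0, 0, 0, 0, 0, -0.1, 255],
    [0, 0, 0, 0, 0, -0.1, 255]
  ]
}}

```text
t: 5.05
ee_pos: [483.1, 310.6, 166.8]
ee_rot: [0.258, 0.966, 0.0, 0.001]
ft_force: [0.3, -0.3, -1.4]
gripper_width: 0.228
grip_force: 41.0
```

Emit:
{"api": "apply_moves", "payload": {
  "rows": [
    [0, 0, 0, -0.137, -0.151, 0, 255],
    [0, 0, 0, -0.137, -0.151, 0, 255],
    [0, 0, 0, -0.137, -0.151, 0, 255],
    [0, 0, 0, -0.137, -0.151, 0, 255],
    [0, 0, 0, -0.137, -0.151, 0, 255]
  ]
}}

```text
t: 5.55
ee_pos: [526.9, 106.5, 164.7]
ee_rot: [0.26, 0.966, -0.001, -0.001]
ft_force: [-0.0, 0.2, -2.5]
gripper_width: 0.234
grip_force: 40.9
```

Emit:
{"api": "apply_moves", "payload": {
  "rows": [
    [0, 0, 0, -0.09, -0.1, 0, 255],
    [0, 0, 0, -0.137, -0.151, 0, 255],
    [0, 0, 0, -0.137, -0.151, 0, 255],
    [0, 0, 0, -0.137, -0.151, 0, 255],
    [0, 0, 0, -0.137, -0.151, 0, 255]
  ]
}}

```text
t: 6.05
ee_pos: [570.7, -92.5, 164.3]
ee_rot: [0.26, 0.966, -0.001, -0.001]
ft_force: [0.0, -0.0, -1.1]
gripper_width: 0.225
grip_force: 40.9
```

Emit:
{"api": "apply_moves", "payload": {
  "rows": [
    [0, 0, 0, 0, 0, 0, 255],
    [0, 0, 0, 0, 0, 0, 255],
    [0, 0, 0, 0, 0, 0, 255],
    [0, 0, 0, 0, 0, 0, 255],
    [0, 0, 0, 0, 0, 0, 255]
  ]
}}

```text
t: 6.55
ee_pos: [570.2, -86.9, 166.4]
ee_rot: [0.257, 0.966, 0.0, 0.0]
ft_force: [-0.3, -0.4, -1.3]
gripper_width: 0.228
grip_force: 40.9
```

```bash
python3 - <<'E'
from h import *
s=st();c=arm.camera("wrist");P=wristcloud(c,s)
cv2.imwrite("pics/w2.png",c["img"][:,:,::-1])
X,Y,Z=P[...,0],P[...,1],P[...,2]
m=(np.hypot(X-573,Y+90)<42)&(abs(Z-69.5)<2.5)&(c["depth"]>0);Q=P[m]
print(m.sum(),np.median(Q,0))
for a in (24.5,):
    for k in range(4):
        n=np.array([np.cos(np.radians(a+45*k)),np.sin(np.radians(a+45*k))]);p=Q[:,:2]@n;print(k,np.percentile(p,[.3,99.7]).round(1), round(n@[573,-89.8],1))
go([571.6,-87.7,150])
E
```

```text
t 6.55 pos [570.2  -86.86 166.45] f [-0.3 -0.4 -1.3] w 0.228 g 40.9 j [-0.3   0.33 -0.04  1.2   0.    0.22]
2970 [566.14825948 -83.06914388  69.25334153]
0 [457.4 513.1] 484.2
1 [ 88.4 143.9] 116.6
2 [-348.2 -293. ] -319.3
3 [-589.1 -542. ] -568.2
yaw 60.2 turn 0 shift mm [-1.49  0.12 16.47] tilt deg [ 0.    0.02 -0.  ]
```

View pics/w2.png

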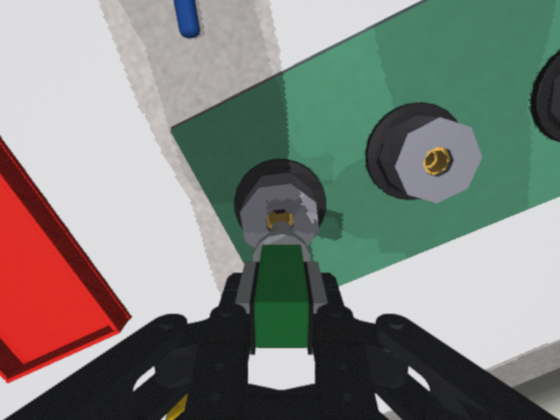

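The gauge hangs straight over hub R (hub at 280,205). Starting a gentle trial.

Emit:
{"api": "apply_moves", "payload": {
  "rows": [
    [0, 0, 0, -0.003, 0, 0.01, 255],
    [0, 0, 0, -0.003, 0, 0.025, 255],
    [0, 0, 0, -0.003, 0, 0.035, 255],
    [0, 0, 0, -0.003, 0, 0.035, 255],
    [0, 0, 0, -0.003, 0, 0.035, 255]
  ]
}}

```text
t: 7.1
ee_pos: [572.8, -89.4, 131.1]
ee_rot: [0.258, 0.966, 0.0, -0.0]
ft_force: [0.2, 0.1, -0.6]
gripper_width: 0.231
grip_force: 40.8
```

Emit:
{"api": "apply_moves", "payload": {
  "rows": [
    [0, 0, 0, 0, 0, 0.002, 255],
    [0, 0, 0, 0, 0, 0.004, 255],
    [0, 0, 0, 0, 0, 0.006, 255],
    [0, 0, 0, 0, 0, 0.008, 255],
    [0, 0, 0, 0, 0, 0.01, 255]
  ]
}}

```text
t: 7.6
ee_pos: [573.0, -89.5, 121.3]
ee_rot: [0.258, 0.966, -0.0, 0.0]
ft_force: [0.9, -0.5, -0.9]
gripper_width: 0.228
grip_force: 41.1
```

Emit:
{"api": "apply_moves", "payload": {
  "rows": [
    [0, 0, 0, 0, 0, 0.002, 255],
    [0, 0, 0, 0, 0, 0.004, 255],
    [0, 0, 0, 0, 0, 0.006, 255],
    [0, 0, 0, 0, 0, 0.008, 255],
    [0, 0, 0, 0, 0, 0.008, 255]
  ]
}}

```text
t: 8.1
ee_pos: [572.7, -89.3, 112.9]
ee_rot: [0.258, 0.966, 0.0, -0.0]
ft_force: [0.4, -0.8, -1.3]
gripper_width: 0.228
grip_force: 41.0
```

Emit:
{"api": "apply_moves", "payload": {
  "rows": [
    [0, 0, 0, 0, 0, 0.001, 255],
    [0, 0, 0, 0, 0, 0.002, 255],
    [0, 0, 0, 0, 0, 0.003, 255],
    [0, 0, 0, 0, 0, 0.004, 255],
    [0, 0, 0, 0, 0, 0.005, 255]
  ]
}}

```text
t: 8.6
ee_pos: [572.8, -89.3, 108.2]
ee_rot: [0.258, 0.966, 0.0, -0.0]
ft_force: [-0.3, -0.2, -0.6]
gripper_width: 0.231
grip_force: 41.0
```

Emit:
{"api": "apply_moves", "payload": {
  "rows": [
    [0, 0, 0, 0, 0, 0.001, 255],
    [0, 0, 0, 0, 0, 0.002, 255],
    [0, 0, 0, 0, 0, 0.003, 255],
    [0, 0, 0, 0, 0, 0.004, 255],
    [0, 0, 0, 0, 0, 0.004, 255]
  ]
}}

```text
t: 9.1
ee_pos: [572.8, -89.3, 104.1]
ee_rot: [0.258, 0.966, 0.0, -0.0]
ft_force: [-0.4, 0.2, -1.6]
gripper_width: 0.229
grip_force: 41.0
```

Below the bad stop with no force, so R passes. I'll go on home: nose 30 means TCP about 93.

Emit:
{"api": "apply_moves", "payload": {
  "rows": [
    [0, 0, 0, 0, 0, 0.002, 255],
    [0, 0, 0, 0, 0, 0.004, 255],
    [0, 0, 0, 0, 0, 0.006, 255],
    [0, 0, 0, 0, 0, 0.008, 255],
    [0, 0, 0, 0, 0, 0.008, 255]
  ]
}}

```text
t: 9.6
ee_pos: [572.7, -89.4, 95.9]
ee_rot: [0.258, 0.966, -0.0, -0.0]
ft_force: [-0.3, -0.6, -1.5]
gripper_width: 0.229
grip_force: 40.9
```

Emit:
{"api": "apply_moves", "payload": {
  "rows": [
    [0, 0, 0, 0, 0, 0.001, 255],
    [0, 0, 0, 0, 0, 0.002, 255],
    [0, 0, 0, 0, 0, 0.003, 255],
    [0, 0, 0, 0, 0, 0.004, 255],
    [0, 0, 0, 0, 0, 0.004, 255]
  ]
}}

```text
t: 10.1
ee_pos: [572.9, -89.4, 92.7]
ee_rot: [0.258, 0.966, -0.0, 0.0]
ft_force: [-1.4, 0.6, 3.1]
gripper_width: 0.231
grip_force: 41.6
```

Emit:
{"api": "apply_moves", "payload": {
  "rows": [
    [0, 0, 0, 0, 0, 0, 255],
    [0, 0, 0, 0, 0, 0, 150],
    [0, 0, 0, 0, 0, 0, 100],
    [0, 0, 0, 0, 0, 0, 50],
    [0, 0, 0, 0, 0, 0, 0]
  ]
}}

```text
t: 10.6
ee_pos: [572.8, -89.4, 92.2]
ee_rot: [0.258, 0.966, -0.0, -0.0]
ft_force: [0.5, 0.1, -0.2]
gripper_width: 0.893
grip_force: 0.0
```

Emit:
{"api": "apply_moves", "payload": {
  "rows": [
    [0, 0, 0, 0, 0, 0, 0],
    [0, 0, 0, 0, 0, 0, 0],
    [0, 0, 0, 0, 0, -0.03, 0],
    [0, 0, 0, 0, 0, -0.07, 0],
    [0, 0, 0, 0, 0, -0.11, 0]
  ]
}}

```text
t: 11.1
ee_pos: [572.5, -89.3, 203.3]
ee_rot: [0.258, 0.966, 0.0, -0.001]
ft_force: [0.1, -0.8, 1.6]
gripper_width: 0.998
grip_force: 0.0
```

```bash
python3 - <<'E'
from h import *
s=st();c=arm.camera("wrist");P=wristcloud(c,s)
X,Y,Z=P[...,0],P[...,1],P[...,2]
m=(np.hypot(X-573,Y+90)<42)&(c["depth"]>0)
Q=P[m&(Z>122)&(Z<138)];print(len(Q),np.median(Q,0).round(1),cv2.minAreaRect(Q[:,:2].astype(np.float32)))
Q=P[m&(abs(Z-69.5)<2)];print(len(Q),np.median(Q,0))
cv2.imwrite("pics/w3.png",c["img"][:,:,::-1])
go([590.6,27.9,160],44)
E
```

```text
t 11.1 pos [572.48 -89.28 203.3 ] f [ 0.1 -0.8  1.6] w 0.998 g 0.0 j [-0.3   0.32  0.04  1.29 -0.    0.22]
903 [570.8 -88.5 129.1] ((571.8656005859375, -89.10130310058594), (19.66228485107422, 20.251691818237305), 60.6330451965332)
2030 [567.09106504 -84.16347605  69.26315834]
yaw 60.14 turn 16.14 shift mm [ 44.69 110.09  50.41] tilt deg [0.1  0.47 0.  ]
```

View pics/w3.png

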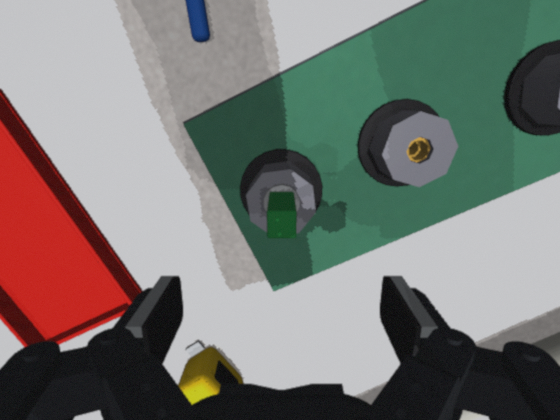

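Gauge is home: its top is at 129 mm, exactly 25 above its height in the stand, upright in the grey hub at (282,200). Next I take the middle hub to the tray.

Emit:
{"api": "apply_moves", "payload": {
  "rows": [
    [0, 0, 4, 0.015, 0.037, 0, 0],
    [0, 0, 8, 0.03, 0.075, 0, 0],
    [0, 0, 16.1, 0.045, 0.11, 0.01, 0],
    [0, 0, 16.1, 0.045, 0.11, 0.05, 0],
    [0, 0, 16.1, 0.045, 0.11, 0.05, 0]
  ]
}}

```text
t: 11.65
ee_pos: [586.2, 29.8, 148.1]
ee_rot: [0.389, 0.921, -0.001, -0.003]
ft_force: [0.0, -0.6, 0.0]
gripper_width: 1.005
grip_force: 0.0
```

```bash
python3 - <<'E'
from h import *
s=st();go([590.6,27.9,38],44)
E
```

```text
t 11.65 pos [586.19  29.76 148.06] f [ 0.  -0.6  0. ] w 1.005 g 0.0 j [-0.09  0.36 -0.04  1.17 -0.    0.71]
yaw 44.17 turn 0.17 shift mm [ -4.4    1.87 110.06] tilt deg [-0.28 -0.32 -0.  ]
```

Emit:
{"api": "apply_moves", "payload": {
  "rows": [
    [0, 0, 0, 0, 0, 0.02, 0],
    [0, 0, 0, 0, 0, 0.05, 0],
    [0, 0, 0, 0, 0, 0.06, 0],
    [0, 0, 0, 0, 0, 0.06, 0],
    [0, 0, 0, 0, 0, 0.06, 0]
  ]
}}

```text
t: 12.15
ee_pos: [589.3, 27.9, 93.7]
ee_rot: [0.391, 0.921, 0.0, 0.001]
ft_force: [0.9, 0.4, -0.5]
gripper_width: 0.999
grip_force: 0.0
```

```bash
python3 - <<'E'
from h import *
s=st();go([590.6,27.9,39],44)
E
```

```text
t 12.15 pos [589.28  27.92  93.69] f [ 0.9  0.4 -0.5] w 0.999 g 0.0 j [-0.09  0.4  -0.14  1.04 -0.    0.71]
yaw 44.01 turn 0.01 shift mm [-0.93  0.94 54.69] tilt deg [ 0.04  0.06 -0.  ]
```

Emit:
{"api": "apply_moves", "payload": {
  "rows": [
    [0, 0, 0, -0.001, 0.001, 0.02, 0],
    [0, 0, 0, -0.001, 0.001, 0.045, 0],
    [0, 0, 0, -0.001, 0.001, 0.055, 0],
    [0, 0, 0, -0.001, 0.001, 0.055, 60],
    [0, 0, 0, -0.001, 0.001, 0.055, 255]
  ],
  "newtons": 60
}}

```text
t: 12.65
ee_pos: [590.7, 28.3, 38.6]
ee_rot: [0.39, 0.921, 0.0, 0.001]
ft_force: [0.5, 0.2, 0.2]
gripper_width: 0.689
grip_force: 0.0
```

Emit:
{"api": "apply_moves", "payload": {
  "rows": [
    [0, 0, 0, 0, 0, 0, 255],
    [0, 0, 0, 0, 0, 0, 255],
    [0, 0, 0, 0, 0, 0, 255],
    [0, 0, 0, 0, 0, 0, 255],
    [0, 0, 0, 0, 0, 0, 255]
  ]
}}

```text
t: 13.15
ee_pos: [590.9, 28.2, 38.9]
ee_rot: [0.39, 0.921, 0.0, 0.001]
ft_force: [-1.3, -0.9, 6.9]
gripper_width: 0.646
grip_force: 67.9
```

```bash
python3 - <<'E'
from h import *
s=st();go([537.3,-355.3,150])
E
```

```text
t 13.15 pos [590.86  28.23  38.91] f [-1.3 -0.9  6.9] w 0.646 g 67.9 j [-0.09  0.44 -0.21  0.91 -0.    0.71]
yaw 44.03 turn 0 shift mm [-238.51 -305.08 -111.09] tilt deg [ 0.08  0.12 -0.  ]
```

Emit:
{"api": "apply_moves", "payload": {
  "rows": [
    [0, 0, 0, 0, 0, -0.02, 255],
    [0, 0, 0, 0, 0, -0.06, 255],
    [0, 0, 0, 0, 0, -0.1, 255],
    [0, 0, 0, 0, 0, -0.14, 255],
    [0, 0, 0, 0, 0, -0.145, 255]
  ]
}}

```text
t: 13.65
ee_pos: [591.9, 28.4, 187.9]
ee_rot: [0.39, 0.921, 0.001, 0.004]
ft_force: [1.4, -0.0, -3.4]
gripper_width: 0.645
grip_force: 66.9
```

Emit:
{"api": "apply_moves", "payload": {
  "rows": [
    [0, 0, 0, -0.012, -0.016, 0, 255],
    [0, 0, 0, -0.036, -0.046, 0, 255],
    [0, 0, 0, -0.063, -0.081, 0, 255],
    [0, 0, 0, -0.092, -0.117, 0, 255],
    [0, 0, 0, -0.12, -0.153, 0, 255]
  ]
}}

```text
t: 14.15
ee_pos: [562.7, -165.5, 181.4]
ee_rot: [0.39, 0.921, 0.0, -0.001]
ft_force: [0.8, -0.9, -3.8]
gripper_width: 0.646
grip_force: 66.9
```

Emit:
{"api": "apply_moves", "payload": {
  "rows": [
    [0, 0, 0, -0.03, -0.038, 0, 255],
    [0, 0, 0, -0.06, -0.076, 0, 255],
    [0, 0, 0, -0.09, -0.114, 0, 255],
    [0, 0, 0, -0.11, -0.14, 0, 255],
    [0, 0, 0, -0.118, -0.152, 0, 255]
  ]
}}

```text
t: 14.65
ee_pos: [535.0, -357.7, 180.7]
ee_rot: [0.392, 0.92, -0.0, -0.001]
ft_force: [-0.3, -0.6, -4.7]
gripper_width: 0.647
grip_force: 66.8
```

Emit:
{"api": "apply_moves", "payload": {
  "rows": [
    [0, 0, 0, 0, 0, 0.03, 255],
    [0, 0, 0, 0, 0, 0.07, 255],
    [0, 0, 0, 0, 0, 0.1, 255],
    [0, 0, 0, 0, 0, 0.11, 255],
    [0, 0, 0, 0, 0, 0.11, 255]
  ]
}}

```text
t: 15.15
ee_pos: [535.6, -353.7, 70.8]
ee_rot: [0.39, 0.921, 0.001, -0.002]
ft_force: [0.6, 0.3, -3.5]
gripper_width: 0.639
grip_force: 66.7
```

```bash
python3 - <<'E'
from h import *
s=st();c=arm.camera("wrist");P=wristcloud(c,s)
X,Y,Z=P[...,0],P[...,1],P[...,2];I=c["img"].astype(int)
m=(c["depth"]>0)&(I[...,0]>I[...,1]+50)&(I[...,0]>I[...,2]+50)&(np.hypot(X-480,Y+352)<170)
Q=P[m];print(len(Q),np.percentile(Q,[0.5,99.5],axis=0).round(1),cv2.minAreaRect(Q[:,:2].astype(np.float32)))
go([537.3,-355.3,24])
E
```

```text
t 15.15 pos [ 535.59 -353.67   70.79] f [ 0.6  0.3 -3.5] w 0.639 g 66.7 j [-0.71  0.5  -0.03  1.05  0.    0.09]
74542 [[ 358.5 -420.4    2.5]
 [ 604.8 -283.1   28.4]] ((471.239501953125, -361.6549987792969), (158.31809997558594, 268.4851379394531), 86.5865478515625)
yaw 44.06 turn 0 shift mm [-1.330e+00  1.000e-02  4.851e+01] tilt deg [ 0.   -0.03 -0.  ]
```

Emit:
{"api": "apply_moves", "payload": {
  "rows": [
    [0, 0, 0, -0.001, 0, 0.015, 255],
    [0, 0, 0, -0.001, 0, 0.03, 255],
    [0, 0, 0, -0.001, 0, 0.04, 255],
    [0, 0, 0, -0.001, 0, 0.044, 255],
    [0, 0, 0, -0.001, 0, 0.046, 255]
  ]
}}

```text
t: 15.7
ee_pos: [537.2, -355.6, 26.9]
ee_rot: [0.39, 0.921, -0.0, 0.0]
ft_force: [0.2, -0.2, -3.8]
gripper_width: 0.651
grip_force: 66.8
```

Emit:
{"api": "apply_moves", "payload": {
  "rows": [
    [0, 0, 0, 0, 0, 0.0, 255],
    [0, 0, 0, 0, 0, 0.001, 255],
    [0, 0, 0, 0, 0, 0.001, 60],
    [0, 0, 0, 0, 0, 0.001, 30],
    [0, 0, 0, 0, 0, 0.001, 20]
  ]
}}

```text
t: 16.2
ee_pos: [537.1, -355.7, 25.9]
ee_rot: [0.39, 0.921, -0.0, 0.001]
ft_force: [-0.1, 0.1, 0.4]
gripper_width: 0.921
grip_force: 0.0
```

Emit:
{"api": "apply_moves", "payload": {
  "rows": [
    [0, 0, 0, 0, 0, 0, 10],
    [0, 0, 0, 0, 0, -0.03, 0],
    [0, 0, 0, 0, 0, -0.07, 0],
    [0, 0, 0, 0, 0, -0.12, 0],
    [0, 0, 0, 0, 0, -0.17, 0]
  ]
}}

```text
t: 16.7
ee_pos: [536.5, -355.1, 197.1]
ee_rot: [0.39, 0.921, 0.0, -0.0]
ft_force: [0.3, -1.7, 0.8]
gripper_width: 0.992
grip_force: 0.0
```

```bash
python3 - <<'E'
from h import *
s=st();c=arm.camera("wrist");P=wristcloud(c,s)
X,Y,Z=P[...,0],P[...,1],P[...,2]
Q=P[(np.hypot(X-537,Y+355)<60)&(abs(Z-54)<6)&(c["depth"]>0)];print(len(Q),Q.mean(0).round(1),np.percentile(Q[:,2],[2,50,98]))
go([613.2,162.8,200],20);go([613.2,162.8,200],65)
E
```

```text
t 16.7 pos [ 536.54 -355.14  197.06] f [ 0.3 -1.7  0.8] w 0.992 g 0.0 j [-0.72  0.43  0.19  1.33  0.    0.09]
3056 [ 536.9 -355.    54.2] [50.59378038 54.24867563 55.64273923]
yaw 44.04 turn 24.04 shift mm [321.37 414.89   6.43] tilt deg [ 0.06  0.64 -0.  ]
yaw 44.04 turn -20.96 shift mm [321.37 414.89   6.43] tilt deg [ 0.06  0.64 -0.  ]
```

Emit:
{"api": "apply_moves", "payload": {
  "rows": [
    [0, 0, 0, 0.12, 0.155, 0, 0],
    [0, 0, 0, 0.12, 0.155, 0, 0],
    [0, 0, 0, 0.12, 0.155, 0, 0],
    [0, 0, 0, 0.12, 0.155, 0, 0],
    [0, 0, 0, 0.12, 0.155, 0, 0]
  ]
}}

```text
t: 17.25
ee_pos: [565.2, -156.4, 195.9]
ee_rot: [0.388, 0.922, 0.001, 0.0]
ft_force: [-0.4, -0.3, -0.2]
gripper_width: 1.003
grip_force: 0.0
```

Emit:
{"api": "apply_moves", "payload": {
  "rows": [
    [0, 0, 0, 0.12, 0.155, 0, 0],
    [0, 0, 0, 0.12, 0.155, 0, 0],
    [0, 0, 0, 0.12, 0.155, 0, 0],
    [0, 0, 0, 0.12, 0.155, 0, 0],
    [0, 0, 0, 0.12, 0.155, 0, 0]
  ]
}}

```text
t: 17.75
ee_pos: [593.2, 37.2, 195.3]
ee_rot: [0.388, 0.922, 0.001, -0.0]
ft_force: [-0.4, -1.2, 0.1]
gripper_width: 1.001
grip_force: 0.0
```

Emit:
{"api": "apply_moves", "payload": {
  "rows": [
    [0, 0, -8, 0.03, 0.04, 0, 0],
    [0, 0, -16, 0.06, 0.08, 0.02, 0],
    [0, 0, -21, 0.082, 0.105, 0.06, 0],
    [0, 0, -21, 0.082, 0.105, 0.1, 0],
    [0, 0, -21, 0.082, 0.105, 0.1, 0]
  ]
}}

```text
t: 18.25
ee_pos: [608.3, 164.5, 89.8]
ee_rot: [0.216, 0.976, -0.002, -0.004]
ft_force: [-0.5, 0.1, -0.3]
gripper_width: 0.998
grip_force: 0.0
```

Emit:
{"api": "apply_moves", "payload": {
  "rows": [
    [0, 0, 0, 0, 0, 0, 0],
    [0, 0, 0, 0, 0, 0, 0],
    [0, 0, 0, 0, 0, 0, 0],
    [0, 0, 0, 0, 0, 0, 0],
    [0, 0, 0, 0, 0, 0, 0]
  ]
}}

```text
t: 18.75
ee_pos: [611.9, 164.2, 96.4]
ee_rot: [0.216, 0.976, 0.0, 0.001]
ft_force: [0.5, -0.2, -0.2]
gripper_width: 1.001
grip_force: 0.0
```

```bash
python3 - <<'E'
from h import *
s=st();go([613.2,162.8,39],65)
E
```

```text
t 18.75 pos [611.87 164.15  96.37] f [ 0.5 -0.2 -0.2] w 1.001 g 0.0 j [ 0.13  0.46 -0.02  1.09 -0.    0.57]
yaw 64.99 turn -0.01 shift mm [-1.77 -0.66 57.37] tilt deg [ 0.05  0.08 -0.  ]
```

Emit:
{"api": "apply_moves", "payload": {
  "rows": [
    [0, 0, 0, -0.002, -0.001, 0.02, 0],
    [0, 0, 0, -0.002, -0.001, 0.045, 0],
    [0, 0, 0, -0.002, -0.001, 0.057, 0],
    [0, 0, 0, -0.002, -0.001, 0.057, 60],
    [0, 0, 0, -0.002, -0.001, 0.057, 255]
  ],
  "newtons": 60
}}

```text
t: 19.25
ee_pos: [613.1, 162.8, 38.9]
ee_rot: [0.216, 0.976, 0.0, 0.0]
ft_force: [0.4, 0.1, -0.0]
gripper_width: 0.69
grip_force: 0.0
```

Emit:
{"api": "apply_moves", "payload": {
  "rows": [
    [0, 0, 0, 0, 0, 0, 255],
    [0, 0, 0, 0, 0, 0, 255],
    [0, 0, 0, 0, 0, 0, 255],
    [0, 0, 0, 0, 0, 0, 255],
    [0, 0, 0, 0, 0, 0, 255]
  ]
}}

```text
t: 19.75
ee_pos: [613.5, 162.9, 39.5]
ee_rot: [0.216, 0.976, 0.0, 0.001]
ft_force: [-0.5, 0.1, 5.9]
gripper_width: 0.645
grip_force: 66.3
```

Emit:
{"api": "apply_moves", "payload": {
  "rows": [
    [0, 0, 0, 0, 0, -0.02, 255],
    [0, 0, 0, 0, 0, -0.06, 255],
    [0, 0, 0, 0, 0, -0.1, 255],
    [0, 0, 0, 0, 0, -0.14, 255],
    [0, 0, 0, 0, 0, -0.15, 255]
  ]
}}

```text
t: 20.25
ee_pos: [614.1, 163.0, 193.1]
ee_rot: [0.216, 0.976, 0.001, 0.003]
ft_force: [0.8, 0.1, -2.3]
gripper_width: 0.645
grip_force: 65.4
```

```bash
python3 - <<'E'
from h import *
s=st();go([421.5,-348.5,185]);go([421.5,-348.5,185],20)
E
```

```text
t 20.25 pos [614.14 162.98 193.12] f [ 0.8  0.1 -2.3] w 0.645 g 65.4 j [ 0.13  0.41  0.15  1.31 -0.    0.56]
yaw 65.04 turn 0 shift mm [ -41.21 -545.      8.12] tilt deg [0.2  0.32 0.  ]
yaw 65.04 turn 45.04 shift mm [ -41.21 -545.      8.12] tilt deg [0.2  0.32 0.  ]
```

Emit:
{"api": "apply_moves", "payload": {
  "rows": [
    [0, 0, 0, -0.001, -0.02, 0, 255],
    [0, 0, 0, -0.004, -0.055, 0, 255],
    [0, 0, 0, -0.007, -0.095, 0, 255],
    [0, 0, 0, -0.01, -0.135, 0, 255],
    [0, 0, 0, -0.013, -0.175, 0, 255]
  ]
}}

```text
t: 20.75
ee_pos: [549.5, -2.5, 187.3]
ee_rot: [0.216, 0.976, -0.0, -0.001]
ft_force: [1.1, -0.2, -2.8]
gripper_width: 0.648
grip_force: 65.3
```

Emit:
{"api": "apply_moves", "payload": {
  "rows": [
    [0, 0, 0, -0.003, -0.04, 0, 255],
    [0, 0, 0, -0.006, -0.08, 0, 255],
    [0, 0, 0, -0.009, -0.12, 0, 255],
    [0, 0, 0, -0.012, -0.16, 0, 255],
    [0, 0, 0, -0.015, -0.2, 0, 255]
  ]
}}

```text
t: 21.25
ee_pos: [478.7, -190.1, 187.5]
ee_rot: [0.216, 0.976, 0.0, -0.001]
ft_force: [0.9, 0.3, -3.8]
gripper_width: 0.644
grip_force: 65.3
```

Emit:
{"api": "apply_moves", "payload": {
  "rows": [
    [0, 0, 0, -0.003, -0.04, 0, 255],
    [0, 0, 0, -0.006, -0.08, 0, 255],
    [0, 0, 0, -0.009, -0.12, 0, 255],
    [0, 0, 0, -0.012, -0.155, 0, 255],
    [0, 0, 0, -0.013, -0.17, 0, 255]
  ]
}}

```text
t: 21.75
ee_pos: [418.5, -351.0, 187.2]
ee_rot: [0.217, 0.976, 0.0, -0.001]
ft_force: [0.4, 0.5, -3.6]
gripper_width: 0.646
grip_force: 65.3
```

Emit:
{"api": "apply_moves", "payload": {
  "rows": [
    [0, 0, 0, 0, 0, 0.03, 255],
    [0, 0, 0, 0, 0, 0.07, 255],
    [0, 0, 0, 0, 0, 0.1, 255],
    [0, 0, 0, 0, 0, 0.11, 255],
    [0, 0, 0, 0, 0, 0.11, 255]
  ]
}}

```text
t: 22.25
ee_pos: [419.4, -347.6, 77.0]
ee_rot: [0.216, 0.976, 0.001, -0.001]
ft_force: [0.1, 0.2, -3.3]
gripper_width: 0.644
grip_force: 65.1
```

```bash
python3 - <<'E'
from h import *
s=st();go([421.5,-348.5,26.5])
E
```

```text
t 22.25 pos [ 419.45 -347.61   77.01] f [ 0.1  0.2 -3.3] w 0.644 g 65.1 j [-0.85  0.34 -0.27  0.96  0.   -0.41]
yaw 65.05 turn 0 shift mm [-2.23  0.06 50.51] tilt deg [ 0.08 -0.17 -0.  ]
```

Emit:
{"api": "apply_moves", "payload": {
  "rows": [
    [0, 0, 0, -0.002, 0, 0.015, 255],
    [0, 0, 0, -0.002, 0, 0.03, 255],
    [0, 0, 0, -0.002, 0, 0.042, 255],
    [0, 0, 0, -0.002, 0, 0.048, 255],
    [0, 0, 0, -0.002, 0, 0.051, 255]
  ]
}}

```text
t: 22.75
ee_pos: [421.9, -349.5, 27.5]
ee_rot: [0.216, 0.976, -0.0, 0.0]
ft_force: [-0.2, -0.1, -3.4]
gripper_width: 0.645
grip_force: 65.4
```

Emit:
{"api": "apply_moves", "payload": {
  "rows": [
    [0, 0, 0, 0, 0, 0.0, 255],
    [0, 0, 0, 0, 0, 0.001, 255],
    [0, 0, 0, 0, 0, 0.001, 60],
    [0, 0, 0, 0, 0, 0.001, 30],
    [0, 0, 0, 0, 0, 0.001, 20]
  ]
}}

```text
t: 23.25
ee_pos: [422.0, -349.7, 26.7]
ee_rot: [0.216, 0.976, -0.0, 0.0]
ft_force: [-1.2, -0.6, 0.7]
gripper_width: 0.917
grip_force: 0.0
```

Emit:
{"api": "apply_moves", "payload": {
  "rows": [
    [0, 0, 0, 0, 0, 0, 10],
    [0, 0, 0, 0, 0, -0.03, 0],
    [0, 0, 0, 0, 0, -0.07, 0],
    [0, 0, 0, 0, 0, -0.12, 0],
    [0, 0, 0, 0, 0, -0.17, 0]
  ]
}}

```text
t: 23.75
ee_pos: [421.4, -349.0, 198.1]
ee_rot: [0.216, 0.976, 0.0, -0.0]
ft_force: [1.7, -0.5, 0.4]
gripper_width: 1.004
grip_force: 0.0
```

```bash
python3 - <<'E'
from h import *
s=st();c=arm.camera("top");P=cloud(c)
X,Y,Z=P[...,0],P[...,1],P[...,2];d=c["depth"]>0
for n,x,y,lo,hi in(("t1",537,-355,47,60),("t2",421,-348,47,60),("good",573,-90,62,75),("gauge",572,-89,118,140)):
    Q=P[d&(np.hypot(X-x,Y-y)<50)&(Z>lo)&(Z<hi)];print(n,len(Q),Q.mean(0).round(1) if len(Q) else "",np.percentile(Q[:,2],[2,50,98]).round(1) if len(Q) else "")
a=arm.camera("scene");cv2.imwrite("pics/end.png",cv2.resize(a["img"][130:320,150:430],None,fx=2.8,fy=2.8)[:,:,::-1])
E
```

```text
t 23.75 pos [ 421.42 -349.04  198.09] f [ 1.7 -0.5  0.4] w 1.004 g 0.0 j [-0.85  0.27 -0.05  1.25  0.   -0.41]
t1 443 [ 534.9 -354.3   54.1] [48.2 54.3 57.8]
t2 436 [ 420.  -347.2   54.1] [48.1 54.3 57.9]
good 323 [571.3 -88.2  69.6] [65.3 69.6 74. ]
gauge 89 [569.6 -87.7 128.8] [120.4 129.3 132.2]
```

View pics/end.png

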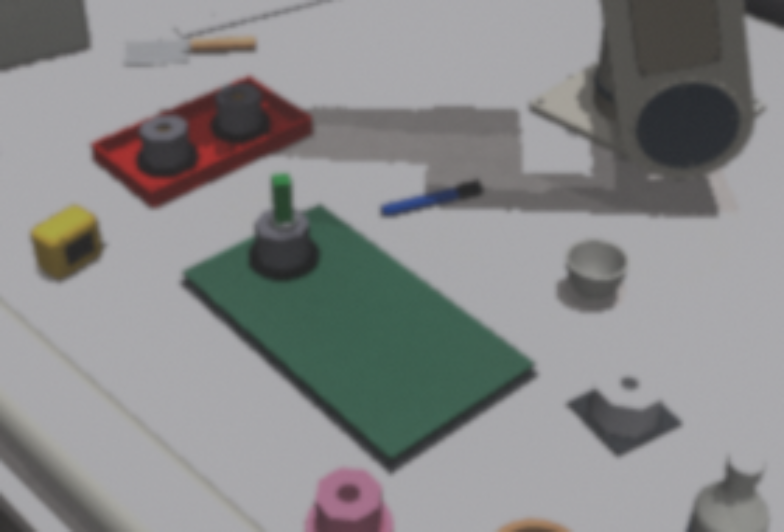

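The view shows the gauge home in the hub on the green table at (282,220) and both other hubs upright in the red tray at (165,145) and (240,112). The robot is clear of everything, so I'm handing in.

```bash
python3 -c "
from station import arm
print(arm.hand_in())"
```

```text
the job is handed in; nothing more can be done
None
```

Job handed in, result not reported: the gauge stands fully home in the passing hub (the one nearest the tray) and the other two hubs are upright on the reject tray's floor. I tried the pin only in the passing hub and rejected the other two because exactly one hub is good.

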